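# Set the round-bottomed flasks in their heating mantles

### The job

Get the distillation ready: lift the three round-bottomed flasks off their cork rings and set each one in the heating mantle whose bowl fits it - small flask in the small mantle, medium in the medium, large in the large. Set them down gently, so that each bulb sits fully down in its bowl with the neck upright, and let go. Leave the conical flask, the beaker and the bottle standing where they are.

Things in the scene. Friction and masses are not known exactly. Their poses are not given: they have to be found in the camera images.
- flask_small: Small round-bottomed clear glass flask (100 ml): ball-shaped bulb 64 mm across, upright neck 25 mm across, straight over its top 40 mm. Origin at the bulb's centre, z up the neck; mouth 80 mm above the origin, lowest point 32 mm below it. Starts upright on a loose brown cork ring, 80 mm across, 25 mm high; origin then 47 mm above the bench.
- flask_medium: Medium round-bottomed clear glass flask (250 ml): ball-shaped bulb 85 mm across, upright neck 32 mm across, straight over its top 48 mm. Origin at the bulb's centre, z up the neck; mouth 100 mm above the origin, lowest point 42.5 mm below it. Starts upright on a loose brown cork ring, 104 mm across, 30 mm high; origin then 59 mm above the bench.
- flask_large: Large round-bottomed clear glass flask (500 ml): ball-shaped bulb 105 mm across, upright neck 34 mm across, straight over its top 48 mm. Origin at the bulb's centre, z up the neck; mouth 115 mm above the origin, lowest point 52.5 mm below it. Starts upright on a loose brown cork ring, 130 mm across, 32 mm high; origin then 66 mm above the bench.
- mantle_small: Small heating mantle: fixed round grey housing 116 mm across, 82 mm high, with a white bowl in its top, a hemisphere (67 mm, mouth flared to 77 mm) that fits the small flask; a black panel with dial stands out 15 mm low on its +x side. Origin at the centre of the underside, z up. Its flask, fully seated, has the bulb's centre on the z axis at rim height, 82 mm above the origin.
- mantle_medium: Medium heating mantle: fixed round grey housing 138 mm across, 96 mm high, with a white bowl in its top, a hemisphere (88 mm, mouth flared to 98 mm) that fits the medium flask; a black panel with dial stands out 15 mm low on its +x side. Origin at the centre of the underside, z up. Its flask, fully seated, has the bulb's centre on the z axis at rim height, 96 mm above the origin.
- mantle_large: Large heating mantle: fixed round grey housing 160 mm across, 112 mm high, with a white bowl in its top, a hemisphere (108 mm, mouth flared to 118 mm) that fits the large flask; a black panel with dial stands out 15 mm low on its +x side. Origin at the centre of the underside, z up. Its flask, fully seated, has the bulb's centre on the z axis at rim height, 112 mm above the origin.
- conical_flask: Bystander: a clear conical glass flask, flat base 85 mm across, neck 34 mm across, 140 mm tall, standing on the bench. Origin at the centre of its underside, z up.
- beaker: Bystander: a clear glass beaker 70 mm across and 95 mm tall, standing on the bench. Origin at the centre of its underside, z up.
- reagent_bottle: Bystander: a clear glass bottle with a blue cap, 70 mm across and 145 mm tall, standing on the bench. Origin at the centre of its underside, z up.
Things that resemble listed ones, but are neither listed nor needed, are in the scene too. What is shaped like the flask_large but green is not meant.

How it is judged:
By the outcome, as a careful person would: the job done as asked, in the order asked, and still so for the second after the job is handed in, with the robot touching nothing.
It also fails if it takes over 112 s, if anything falls off the work surface, if the arm or the gripper's body presses on something with over 40 N, if the wrist force passes 120 N, or if a joint passes its speed limit or range.

### The arm

A 7-joint arm with a two-finger parallel gripper is mounted at the origin on the work surface. World frame = base frame: x ahead of the robot, y to its left, z up, the work surface at z = 0. Lengths are in m, angles in rad, forces in N, time in s.
With the tool pointing down it reaches from about 0.35 to 0.9 m from the base axis. Payload 8.1 kg.
Tool frame: the origin (TCP) lies at the very end of the fingers, on their centre line; the grasp point (between the pads) lies 19 mm behind it (grasp_offset is the distance from the TCP to the grasp point, in m); z points along the fingers, y is the line along which they close (so a half turn about z gives the same grasp; the last joint's range is limited). The gripper opens to 92 mm and grips with 3 to 60 N. Pads are 19 mm wide; open, the fingers measure 130 mm over their backs; the gripper's body (75 mm by 190 mm) begins 47 mm behind the grasp point.
Start: joints at [1.199, 0.434, 0.025, 1.573, -0.012, 1.134, -0.075], TCP at [0.166, -0.603, 0.227] pointing down, gripper open.
Joint ranges: [-2.62, 2.62], [-0.44, 2.09], [-1.27, 1.32], [0.08, 2.57], [-1.32, 4.46], [0.12, 2], [-2.74, 2.74]. Speed limits (rad/s): [2.22, 2.22, 3.01, 3.01, 3.14, 3.14, 3.14].

### API

Orientations are given as a rotation vector (axis times angle).
In Python, from cell import observe, get_image, camera_params, sign_off, silhouettes, grasp_offset gives the robot as it stands. The module is installed in compiled form; this text tells all that it offers.
- The arm moves only by the tool jog_arm, never from a script. Its argument "motion" is a list that holds one entry, the list of rows, each a list of 7 numbers: the shift along the tool's x, y, z in m, then the turn, a rotation vector about the tool's x, y, z in rad, then the closure, from -1 (fully open) to 1 (shut), so that 0 is half open. In form: [[[dx, dy, dz, wx, wy, wz, hand], ...]]. A call has 1 to 10 rows; each row is the pose to reach, as a shift and turn from the pose commanded when the call began, along the tool's axes at that moment; what a row does not reach only later rows make up. A row lasts 1/12 s, in which the tool goes at most 41.7 mm and 7.16 degrees, less where a joint would pass 70% of its speed; a pose out of reach is approached as far as the arm can. A call with a gripper value outside its range is refused whole. The fingers move at their own pace and stop on an object; "force" is the grip in N (left out, the last holds). Time passes only in rows, so rows that repeat a pose let the fingers close. It gives the time, the measured TCP pose, the force, the opening and the grip force at its end, in the units of the state.
- observe(): the state, without advancing time (a new reading comes with each control period).
- get_image(name): name is "side" or "top" or "wrist"; returns the picture (384x512x3 uint8, red, green, blue); there is no depth.
- camera_params(name): a dict with "vertical_fov" (degrees; the focal length in pixels is half the picture's height over the tangent of half this angle, whatever the lens; pixels are square), "cx", "cy" (the principal point, pixels), "T" (4x4, takes a point from camera to world coordinates). Camera axes: x right, y down, z forward; pixel columns grow to the right and rows downward; lengths in m; the calibration is good to about 2 mm. A picture is of the moment at which its call begins: read the wrist's pose just before it. camera_params takes no time and is no camera call; for the wrist camera it gives the pose at the moment of the call.
- sign_off(): hands the job in; it is judged then, once.
Trained networks look in the newest picture that a camera, given by its name, has taken for a name from the list of things; names that differ only in an ending like _2 or _b are one class to them, and where a whole thing is asked for, a point or a joint stands for the part that bears it (a point fixed in the world has none). Each returns a list of dicts, best first, with "p" (0 to 1); they miss things now and then, are a little off and sometimes report something else, mostly with a low value. They report only what shows in the picture. A call takes as long as a camera call. They do not tell look-alikes from the thing itself.
- silhouettes(query, camera): "mask" (384x512 bool, what is visible of it) and "pixel" ([column, row] in pixels, amid what is visible of it).
The state is a dict: "clock": time; "joints": joint angles; "dq": joint speeds; "joint_efforts": joint torques, N m; "position": TCP position; "ee_rot": TCP orientation; "force": force on the tool from outside, world axes, zero at the start; "ft_torque": the same for the moment, N m; "width": opening from 0.0 (shut) to 1.0 (fully open); "gripper_force": force on a finger pad.
Only numpy, scipy, OpenCV 4.12 (cv2) and the standard library are available. Lean on these libraries where they do the work, as an engineer would, in place of code of your own. Each camera call takes 0.05 s, during which the arm holds its last target. There are 200 camera calls.

## Working session

There is one attempt and no reset: what is moved stays moved. The work goes in short steps, Python scripts to look and compute and a tool call to move; the robot and the scene stay as the last step left them, time stands still between calls to the robot, and variables do not carry over. Pictures are saved under pics/ and viewed, at most 14 in all, crops included, and the job is handed in when it is done.

Besides the shell and the picture viewer there is one more tool, called by a JSON object that holds its "fn" and its "kwargs", one argument or row to a line. jog_arm: Moves the arm, as the interface text tells. Its arguments: {"type":"object","properties":{"motion":{"type":"array"},"force":{"type":"number"}},"required":["motion"]}

```bash
mkdir -p pics
cat > h.py <<'E'
import numpy as np, cv2
from cell import *
from scipy.spatial.transform import Rotation as R
def save(n,f):
    im=get_image(n); cv2.imwrite('pics/'+f,im[:,:,::-1]); return im
def cam(n):
    p=camera_params(n); f=192/np.tan(np.radians(p['vertical_fov'])/2); return f,p['cx'],p['cy'],np.array(p['T'])
def ray(n,px):
    f,cx,cy,T=cam(n); d=T[:3,:3]@np.array([(px[0]-cx)/f,(px[1]-cy)/f,1]); return T[:3,3],d/np.linalg.norm(d)
def atz(n,px,z):
    o,d=ray(n,px); return o+d*(z-o[2])/d[2]
def proj(n,P):
    f,cx,cy,T=cam(n); q=np.linalg.inv(T)@np.append(P,1); return np.array([cx+f*q[0]/q[2],cy+f*q[1]/q[2]])
E
python3 - <<'E'
from h import *
a=save('top','t0.png');b=save('side','s0.png')
cv2.imwrite('pics/ts.png',np.vstack([a,b])[:,:,::-1][:, :]) 
for n in('top','side'):print(n,cam(n))
print(observe(),grasp_offset)
for n in('top','side'):
  for q in 'flask_small flask_medium flask_large mantle_small mantle_medium mantle_large'.split():
    for d in silhouettes(q,n):
      m=d['mask'];ys,xs=np.where(m);print(n,q,round(d['p'],2),np.round(d['pixel']),xs.min(),xs.max(),ys.min(),ys.max())
E
```

```text
top (np.float64(480.1592330853972), 258.0060871082438, 198.6971000261073, array([[-0.01763205, -0.99865739,  0.04870856,  0.47950582],
       [-0.99983627,  0.01741273, -0.00492341,  0.0090766 ],
       [ 0.00406865, -0.04878739, -0.9988009 ,  1.78517805],
       [ 0.        ,  0.        ,  0.        ,  1.        ]]))
side (np.float64(382.7066527272145), 255.86754595441963, 193.2579994093952, array([[-0.69402657, -0.48222796,  0.53458705, -0.11980407],
       [-0.71977197,  0.48123371, -0.5003423 ,  0.6392019 ],
       [-0.01598226, -0.73203163, -0.68108315,  0.93520905],
       [ 0.        ,  0.        ,  0.        ,  1.        ]]))
{'clock': 0.1, 'joints': array([ 1.19938729,  0.43514737,  0.0249958 ,  1.57397046, -0.0115496 ,
        1.13400267, -0.07510816]), 'dq': array([ 0.00143245, -0.00103901,  0.00078765, -0.00296406, -0.00131396,
        0.00079996, -0.00141425]), 'joint_efforts': array([ 3.55685013e-03, -6.69127464e+01,  9.88464430e-01, -3.15149403e+01,
       -6.04372378e-02,  3.74256622e-02,  1.54255480e-05]), 'position': array([ 0.16579452, -0.60215289,  0.2260412 ]), '
[... 543 characters left out ...]
 flask_large 0.35 [389. 197.] 376 401 188 209
top mantle_small 0.56 [266. 221.] 250 281 204 241
top mantle_medium 0.77 [190. 187.] 169 209 164 203
top mantle_large 0.59 [353. 253.] 327 376 230 276
top mantle_large 0.17 [259. 166.] 245 272 152 179
side flask_small 0.81 [220. 282.] 207 231 264 298
side flask_medium 0.6 [288. 159.] 279 301 135 172
side flask_large 0.71 [258. 137.] 242 268 114 154
side flask_large 0.6 [289. 128.] 273 298 106 145
side flask_large 0.57 [230. 172.] 217 246 149 192
side mantle_small 0.96 [279. 210.] 261 298 190 229
side mantle_medium 0.67 [183. 225.] 161 209 204 253
side mantle_large 0.65 [359. 176.] 334 388 153 204
side mantle_large 0.42 [219. 285.] 208 231 264 297
```

View pics/t0.png

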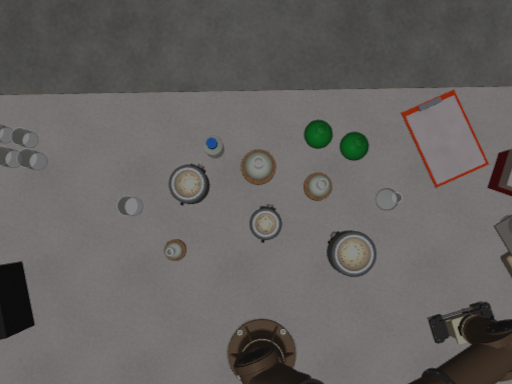

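View pics/s0.png

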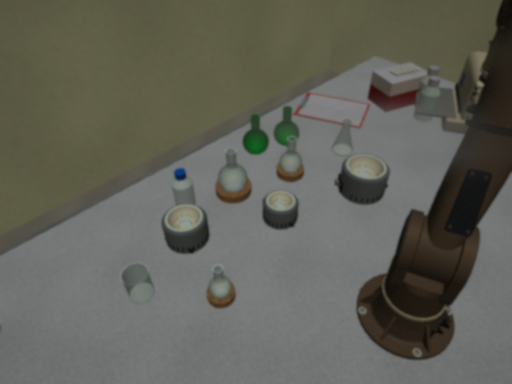

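The top view shows the clear flasks on cork at about (175,250) small, (318,186) medium and (258,166) large. The mantles are at (266,222) small, (189,184) medium and (352,254) large. Look-alikes for the large flask are the green flasks at (318,134) and (354,146), plus the conical flask at (388,199). I choose the clear ones on cork rings.

```bash
cat > m.py <<'E'
from h import *
def wpts(n,pts,z): return np.array([atz(n,p,z)[:2] for p in pts])
def circ(P):
    A=np.c_[2*P,np.ones(len(P))]; s=np.linalg.lstsq(A,(P**2).sum(1),rcond=None)[0]; return s[:2],np.sqrt(s[2]+s[:2]@s[:2])
E
python3 - <<'E'
from m import *
for n,f in(('top','t0.png'),('side','s0.png')):
  im=cv2.imread('pics/'+f); hsv=cv2.cvtColor(im,cv2.COLOR_BGR2HSV)
  br=((hsv[...,0]<20)&(hsv[...,1]>85)&(hsv[...,2]>60)).astype(np.uint8)
  nn,l,st,c=cv2.connectedComponentsWithStats(br)
  for i in range(1,nn):
    if st[i,4]>60:
      ct=np.argwhere(l==i)[:,::-1].astype(np.float32)
      for z,k in((.0125,'S'),(.02,'ML')):
        h=cv2.convexHull(ct)[:,0]; P=wpts(n,h,z); (x,y),r=cv2.minEnclosingCircle(P.astype(np.float32))
        print(n,c[i].round(),st[i,4],k,np.round([x,y,r],4))
    # mantle rims
  for q,z in(('mantle_small',.082),('mantle_medium',.096),('mantle_large',.112)):
    get_image(n); d=silhouettes(q,n)[0]; print(n,q,d['p'],np.round(atz(n,d['pixel'],z),3))
a=cv2.imread('pics/t0.png')[110:290,150:400]; b=cv2.imread('pics/s0.png')[90:315,120:400]
cv2.imwrite('pics/c1.png',cv2.resize(a,None,fx=3.2,fy=3.2,interpolation=cv2.INTER_CUBIC))
E
```

```text
top [443. 137.] 783 S [ 0.7807 -0.6981  0.1878]
top [443. 137.] 783 ML [ 0.7794 -0.6951  0.187 ]
top [258. 170.] 284 S [ 0.6855 -0.0021  0.0654]
top [258. 170.] 284 ML [ 0.6847 -0.0021  0.0651]
top [313. 189.] 179 S [ 0.6088 -0.22    0.0519]
top [313. 189.] 179 ML [ 0.6083 -0.219   0.0517]
top [179. 249.] 111 S [0.3837 0.3088 0.0392]
top [179. 249.] 111 ML [0.3841 0.3075 0.039 ]
top [262. 340.] 814 S [ 0.0034 -0.0023  0.1206]
top [262. 340.] 814 ML [ 0.0055 -0.0022  0.1201]
top [497. 360.] 483 S [-0.0316 -0.8385  0.1157]
top [497. 360.] 483 ML [-0.0294 -0.835   0.1152]
top [254. 369.] 278 S [-0.0528  0.0237  0.0495]
top [254. 369.] 278 ML [-0.0505  0.0237  0.0493]
top mantle_small 0.83 [ 0.48  -0.024  0.082]
top mantle_medium 0.67 [0.616 0.236 0.096]
top mantle_large 0.73 [ 0.382 -0.325  0.112]
side [402.  99.] 314 S [ 0.5927 -1.0057  0.1208]
side [402.  99.] 314 ML [ 0.5869 -0.9924  0.1199]
side [290. 174.] 233 S [ 0.6042 -0.215   0.0565]
side [290. 174.] 233 ML [ 0.5983 -0.2081  0.056 ]
side [233. 193.] 395 S [0.681  0.0022 0.0703]
side [233. 193.] 395 ML [0.6745 0.0074 0.0697]
side [414. 231.] 230 S [ 0.1236 -0.2731  0.0524]
side [414. 231.] 230 ML [ 0.1216 -0.2657  0.0519]
side [425. 238.] 121 S [ 0.0828 -0.2821  0.0433]
side [425. 238.] 121 ML [ 0.0811 -0.2746  0.043 ]
side [471. 248.] 219 S [-0.0272 -0.3332  0.0484]
side [471. 248.] 219 ML [-0.0279 -0.3253  0.048 ]
side [221. 299.] 263 S [0.3786 0.3143 0.0402]
side [221. 299.] 263 ML [0.3746 0.3169 0.0399]
side [401. 342.] 75 S [-0.0384  0.0803  0.0315]
side [401. 342.] 75 ML [-0.0391  0.0848  0.0313]
side mantle_small 0.7 [0.437 0.015 0.082]
side mantle_medium 0.88 [0.583 0.28  0.096]Traceback (most recent call last):
  File "<stdin>", line 14, in <module>
IndexError: list index out of range
```

```bash
cat >> m.py <<'E'
def go(*targets,turn=0):
    """tool-frame shifts for world TCP targets"""
    s=observe(); M=R.from_rotvec(s['ee_rot']).as_matrix(); print('pos',s['position'].round(4),'x',M[:,0].round(3),'y',M[:,1].round(3),'z',M[:,2].round(4),'f',s['force'].round(1),'t',s['clock'],'j',s['joints'].round(2))
    for t in targets: print(t,'->',(M.T@(np.array(t)-s['position'])).round(4))
E
python3 - <<'E'
from m import *
go((.45,-.3,.36),(.50,-.05,.36),(.384,.308,.36))
a=cv2.imread('pics/t0.png')[110:290,150:400]
cv2.imwrite('pics/c1.png',cv2.resize(a,None,fx=3.2,fy=3.2,interpolation=cv2.INTER_CUBIC))
for n in('top','side'):print(n,[proj(n,p).round() for p in((.384,.308,.127),(.6085,-.2195,.159),(.685,-.002,.181))])
E
```

```text
pos [ 0.166  -0.6025  0.2267] x [0.964 0.265 0.   ] y [ 0.265 -0.964 -0.   ] z [ 0.  0. -1.] f [ 0.2 -0.4  0.1] t 1.3 j [ 1.2   0.43  0.02  1.57 -0.01  1.13 -0.08]
(0.45, -0.3, 0.36) -> [ 0.3542 -0.2163 -0.1333]
(0.5, -0.05, 0.36) -> [ 0.4688 -0.444  -0.1333]
(0.384, 0.308, 0.36) -> [ 0.452  -0.82   -0.1333]
top [array([170., 252.]), array([323., 183.]), array([258., 161.])]
side [array([218., 267.]), array([291., 138.]), array([230., 150.])]
```

View pics/c1.png

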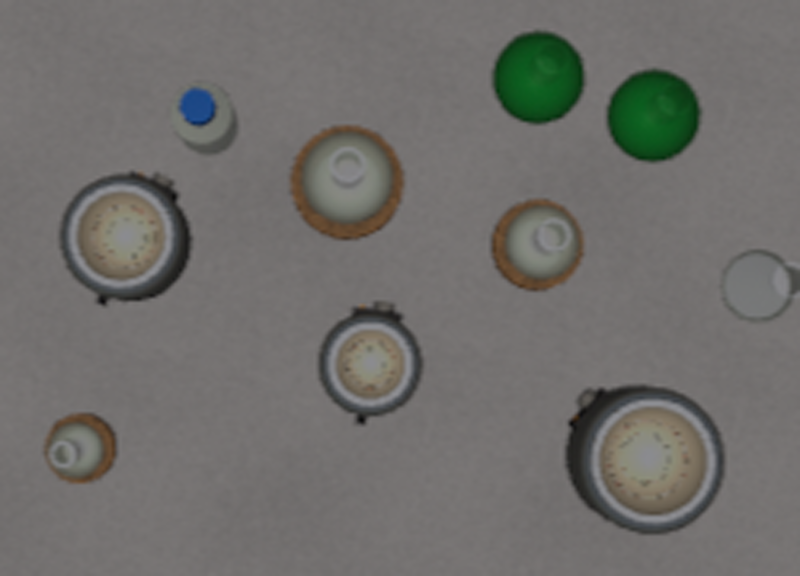

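The crop confirms the choice: clear flasks on cork, with mouths at about (170,252), (322,184) and (259,162) in the top picture, each within about 1 px of the prediction. I'll start with the small flask.

{"fn": "jog_arm", "kwargs": {
  "motion": [
    [[0.02, 0, -0.04, 0, 0, 0, -1], [0.35, -0.22, -0.133, 0, 0, 0, -1], [0.35, -0.22, -0.133, 0, 0, 0, -1], [0.35, -0.22, -0.133, 0, 0, 0, -1], [0.35, -0.22, -0.133, 0, 0, 0, -1], [0.35, -0.22, -0.133, 0, 0, 0, -1], [0.35, -0.22, -0.133, 0, 0, 0, -1], [0.35, -0.22, -0.133, 0, 0, 0, -1], [0.35, -0.22, -0.133, 0, 0, 0, -1], [0.35, -0.22, -0.133, 0, 0, 0, -1]]
  ]
}}

```text
clock: 2.13
position: [0.4241, -0.3208, 0.3526]
ee_rot: [3.113, 0.421, 0.001]
force: [0.8, -1.2, -0.0]
width: 0.996
gripper_force: 0.0
```

{"fn": "jog_arm", "kwargs": {
  "motion": [
    [[0.11, -0.23, 0, 0, 0, 0, -1], [0.11, -0.23, 0, 0, 0, 0, -1], [0.11, -0.23, 0, 0, 0, 0, -1], [0.11, -0.23, 0, 0, 0, 0, -1], [0.11, -0.23, 0, 0, 0, 0, -1], [0.11, -0.23, 0, 0, 0, 0, -1], [0.11, -0.23, 0, 0, 0, 0, -1], [0.11, -0.23, 0, 0, 0, 0, -1]]
  ]
}}

```text
clock: 2.8
position: [0.4686, -0.0683, 0.3521]
ee_rot: [-3.112, -0.43, -0.001]
force: [-0.1, -1.4, -0.1]
width: 0.999
gripper_force: 0.0
```

{"fn": "jog_arm", "kwargs": {
  "motion": [
    [[-0.01, -0.37, 0, 0, 0, 0, -1], [-0.01, -0.37, 0, 0, 0, 0, -1], [-0.01, -0.37, 0, 0, 0, 0, -1], [-0.01, -0.37, 0, 0, 0, 0, -1], [-0.01, -0.37, 0, 0, 0, 0, -1], [-0.01, -0.37, 0, 0, 0, 0, -1], [-0.01, -0.37, 0, 0, 0, 0, -1], [-0.01, -0.37, 0, 0, 0, 0, -1], [-0.01, -0.37, 0, 0, 0, 0, -1], [-0.01, -0.37, 0, 0, 0, 0, -1]]
  ]
}}

```text
clock: 3.63
position: [0.3578, 0.288, 0.3521]
ee_rot: [-3.108, -0.431, -0.0]
force: [-0.0, 0.9, -0.2]
width: 0.998
gripper_force: 0.0
```

Run:
```python
from m import *
go((.384,.308,.25),(.384,.308,.085))
save('wrist','w1.png'); print(cam('wrist'))
print(proj('wrist',(.384,.308,.127)),proj('wrist',(.384,.308,.025)))
```

```text
pos [0.3578 0.288  0.3521] x [0.962 0.272 0.   ] y [ 0.272 -0.962 -0.003] z [-5.0e-04  3.4e-03 -1.0e+00] f [-0.   0.9 -0.2] t 3.6333 j [-0.16  0.14 -0.71  1.7   0.09  1.33 -2.18]
(0.384, 0.308, 0.25) -> [ 0.0306 -0.0118  0.1022]
(0.384, 0.308, 0.085) -> [ 0.0305 -0.0112  0.2672]
(np.float64(266.64409302447314), 260.39533189515294, 188.61296933096958, array([[ 2.70255795e-01, -9.27645629e-01, -2.57750638e-01,
         4.28302379e-01],
       [-9.62788553e-01, -2.60414777e-01, -7.22658004e-02,
         3.04608309e-01],
       [-8.50211314e-05,  2.67689615e-01, -9.63505196e-01,
         5.10344880e-01],
       [ 0.00000000e+00,  0.00000000e+00,  0.00000000e+00,
         1.00000000e+00]]))
[249.74027699 144.8853816 ] [251.93211349 138.65509051]
```

View pics/w1.png

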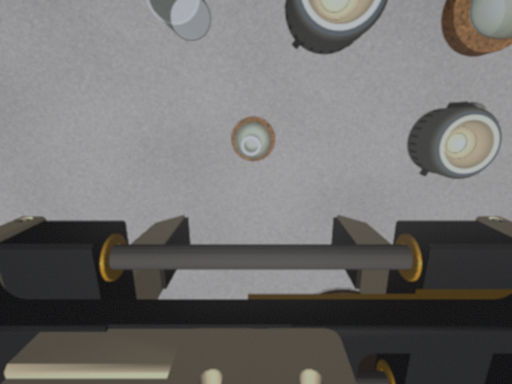

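The picture shows the small flask's mouth at (251,145), within 1–2 px of the prediction. I'll descend on it.

{"fn": "jog_arm", "kwargs": {
  "motion": [
    [[0.03, -0.012, 0.04, 0, 0, 0, -1], [0.03, -0.012, 0.08, 0, 0, 0, -1], [0.03, -0.012, 0.12, 0, 0, 0, -1], [0.03, -0.012, 0.15, 0, 0, 0, -1], [0.03, -0.012, 0.18, 0, 0, 0, -1], [0.03, -0.012, 0.2, 0, 0, 0, -1], [0.03, -0.012, 0.2, 0, 0, 0, -1], [0.03, -0.012, 0.2, 0, 0, 0, -1]]
  ]
}}

```text
clock: 4.35
position: [0.3869, 0.3001, 0.1513]
ee_rot: [3.112, 0.417, -0.003]
force: [0.8, 0.2, 0.9]
width: 1.002
gripper_force: 0.0
```

Run:
```python
from m import *
go((.384,.308,.09))
save('wrist','w2.png'); 
print(proj('wrist',(.384,.308,.127)))
```

```text
pos [0.3869 0.3001 0.1513] x [ 0.965  0.263 -0.002] y [ 0.263 -0.965  0.002] z [-0.0014 -0.002  -1.    ] f [0.8 0.2 0.9] t 4.35 j [-0.26  0.38 -0.66  1.95  0.29  0.91 -2.36]
(0.384, 0.308, 0.09) -> [-0.0006 -0.0085  0.0613]
[251.00427643 217.2243012 ]
```

View pics/w2.png

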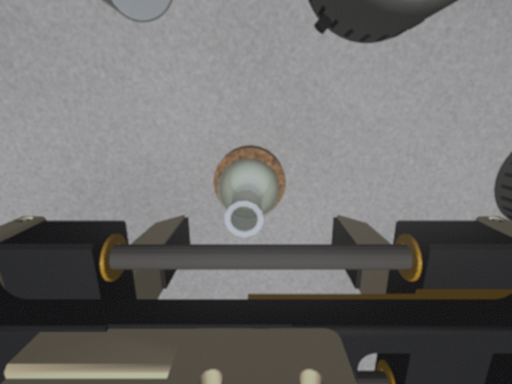

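```bash
cat >> m.py <<'E'
def mouth(n='wrist',roi=None):
    im=get_image(n); g=cv2.GaussianBlur(cv2.cvtColor(im,cv2.COLOR_RGB2GRAY),(3,3),0)
    return im,g
E
python3 - <<'E'
from m import *
go((.384,.308,.09))
save('wrist','w3.png')
for z in(.127,.0125):print(proj('wrist',(.384,.308,z)))
im=cv2.imread('pics/w3.png'); 
hsv=cv2.cvtColor(im,cv2.COLOR_BGR2HSV)
br=((hsv[...,0]<20)&(hsv[...,1]>85)&(hsv[...,2]>60)&(np.arange(384)[:,None]<215)).astype(np.uint8)
P=np.argwhere(br)[:,::-1]; P=P[(P[:,0]>190)&(P[:,0]<310)&(P[:,1]>120)]; W=wpts('wrist',cv2.convexHull(P.astype(np.float32))[:,0],.02); print('ring',cv2.minEnclosingCircle(W.astype(np.float32)))
for (u,v) in ((244,218),): print(atz('wrist',(u,v),.127))
cv2.imwrite('pics/w3c.png',cv2.resize(im[130:260,180:330],None,fx=4,fy=4))
E
```

```text
pos [0.3873 0.3012 0.1525] x [0.965 0.264 0.   ] y [ 0.264 -0.965  0.   ] z [ 6.e-04 -2.e-04 -1.e+00] f [ 0.5 -0.1  0.8] t 4.4 j [-0.26  0.38 -0.66  1.95  0.29  0.91 -2.37]
(0.384, 0.308, 0.09) -> [-0.0014 -0.0075  0.0625]
[251.87474919 217.37496469]
[254.85224428 180.72551624]
ring ((0.38230493664741516, 0.3125544786453247), 0.03947409987449646)
[0.38197985 0.31350547 0.127     ]
```

View pics/w3c.png

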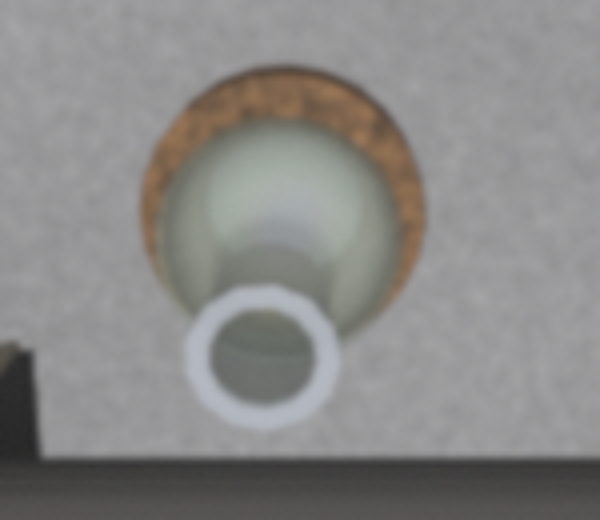

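The crop shows the mouth centre at (246,219) and the ring centre agrees with it. I correct the flask position to (0.382, 0.312).

{"fn": "jog_arm", "kwargs": {
  "motion": [
    [[-0.002, -0.011, 0.01, 0, 0, 0, -1], [-0.002, -0.011, 0.03, 0, 0, 0, -1], [-0.002, -0.011, 0.045, 0, 0, 0, -1], [-0.002, -0.011, 0.062, 0, 0, 0, -1], [-0.002, -0.011, 0.062, 0, 0, 0, -1], [-0.002, -0.011, 0.062, 0, 0, 0, -1]]
  ]
}}

```text
clock: 4.95
position: [0.3819, 0.3122, 0.0908]
ee_rot: [-3.113, -0.42, -0.001]
force: [0.3, 0.5, -0.0]
width: 0.999
gripper_force: 0.0
```

Run:
```python
from m import *
go((.382,.312,.09))
```

```text
pos [0.3819 0.3122 0.0908] x [0.964 0.265 0.001] y [ 0.265 -0.964  0.   ] z [ 9.e-04  2.e-04 -1.e+00] f [ 0.3  0.5 -0. ] t 4.95 j [-0.33  0.47 -0.61  2.01  0.38  0.78 -2.47]
(0.382, 0.312, 0.09) -> [0.0001 0.0002 0.0008]
```

{"fn": "jog_arm", "kwargs": {
  "motion": [
    [[0, 0, 0, 0, 0, 0, 1], [0, 0, 0, 0, 0, 0, 1], [0, 0, 0, 0, 0, 0, 1], [0, 0, 0, 0, 0, 0, 1], [0, 0, 0, 0, 0, 0, 1], [0, 0, 0, 0, 0, 0, 1], [0, 0, 0, 0, 0, 0, 1], [0, 0, 0, 0, 0, 0, 1], [0, 0, 0, 0, 0, 0, 1], [0, 0, 0, 0, 0, 0, 1]]
  ],
  "force": 20
}}

```text
clock: 5.78
position: [0.3812, 0.312, 0.0897]
ee_rot: [3.113, 0.421, -0.0]
force: [0.4, 0.0, -0.0]
width: 0.324
gripper_force: 0.0
```

{"fn": "jog_arm", "kwargs": {
  "motion": [
    [[0, 0, -0.01, 0, 0, 0, 1], [0, 0, -0.03, 0, 0, 0, 1], [0, 0, -0.06, 0, 0, 0, 1], [0, 0, -0.1, 0, 0, 0, 1], [0, 0, -0.13, 0, 0, 0, 1], [0, 0, -0.16, 0, 0, 0, 1], [0, 0, -0.16, 0, 0, 0, 1], [0, 0, -0.16, 0, 0, 0, 1]]
  ]
}}

```text
clock: 6.45
position: [0.3818, 0.3128, 0.2518]
ee_rot: [-3.112, -0.42, -0.005]
force: [0.5, 0.4, -1.5]
width: 0.269
gripper_force: 20.0
```

Run:
```python
from m import *
print([atz('top',p,z)[:2].round(4) for p,z in(((265.6,223.1),.082),((189,183.75),.096),((353.4,253.4),.112))])
from math import *
go((.478,-.02,.25),(.478,-.02,.142))
save('wrist','w4.png')
```

```text
[array([ 0.4756, -0.0247]), array([0.6189, 0.2431]), array([ 0.3652, -0.327 ])]
pos [0.3818 0.3128 0.2518] x [0.964 0.265 0.004] y [ 0.265 -0.964 -0.001] z [ 0.0032  0.002  -1.    ] f [ 0.5  0.4 -1.5] t 6.45 j [-0.23  0.28 -0.7   1.81  0.2   1.12 -2.3 ]
(0.478, -0.02, 0.25) -> [0.0045 0.3464 0.0014]
(0.478, -0.02, 0.142) -> [0.0041 0.3465 0.1094]
```

View pics/w4.png

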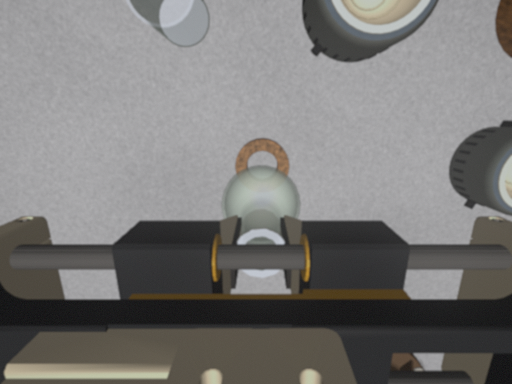

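The small flask hangs clear of its ring, gripped at 25 mm, with the ring left behind at (262,157).

{"fn": "jog_arm", "kwargs": {
  "motion": [
    [[-0.05, 0.35, 0, 0, 0, 0, 1], [-0.05, 0.35, 0, 0, 0, 0, 1], [-0.05, 0.35, 0, 0, 0, 0, 1], [-0.05, 0.35, 0, 0, 0, 0, 1], [-0.05, 0.35, 0, 0, 0, 0, 1], [-0.05, 0.35, 0, 0, 0, 0, 1], [-0.05, 0.35, 0, 0, 0, 0, 1], [-0.05, 0.35, 0, 0, 0, 0, 1], [-0.05, 0.35, 0, 0, 0, 0, 1], [-0.05, 0.35, 0, 0, 0, 0, 1]]
  ]
}}

```text
clock: 7.33
position: [0.425, -0.0441, 0.2482]
ee_rot: [3.114, 0.409, -0.005]
force: [-0.6, 0.4, -0.8]
width: 0.267
gripper_force: 20.0
```

{"fn": "jog_arm", "kwargs": {
  "motion": [
    [[0, 0, 0, 0, 0, 0, 1], [0, 0, 0, 0, 0, 0, 1], [0, 0, 0, 0, 0, 0, 1]]
  ]
}}

```text
clock: 7.58
position: [0.4255, -0.0372, 0.2492]
ee_rot: [-3.112, -0.424, 0.002]
force: [-0.7, 0.9, -0.6]
width: 0.268
gripper_force: 20.0
```

Run:
```python
from m import *
go((.4756,-.0247,.25))
im=save('wrist','w5.png')
t=np.linspace(0,2*np.pi,60)
print(proj('wrist',(.4756,-.0247,.082)))
v=im.copy()
for r in(.058,.0385):
  for a in t: cv2.circle(v,tuple(int(c) for c in proj('wrist',(.4756+r*np.cos(a),-.0247+r*np.sin(a),.082)).round()),0,(255,0,0),-1)
cv2.imwrite('pics/w5c.png',cv2.resize(v[:260,110:420],None,fx=2.3,fy=2.3)[:,:,::-1])
```

```text
pos [ 0.4255 -0.0372  0.2492] x [ 0.963  0.268 -0.001] y [ 0.268 -0.963 -0.001] z [-1.2e-03  5.0e-04 -1.0e+00] f [-0.7  0.9 -0.6] t 7.5833 j [ 0.39  0.13 -0.47  1.96  0.07  1.07 -1.41]
(0.4756, -0.0247, 0.25) -> [ 0.0516  0.0014 -0.0008]
[261.87694572 131.91256528]
```

View pics/w5c.png

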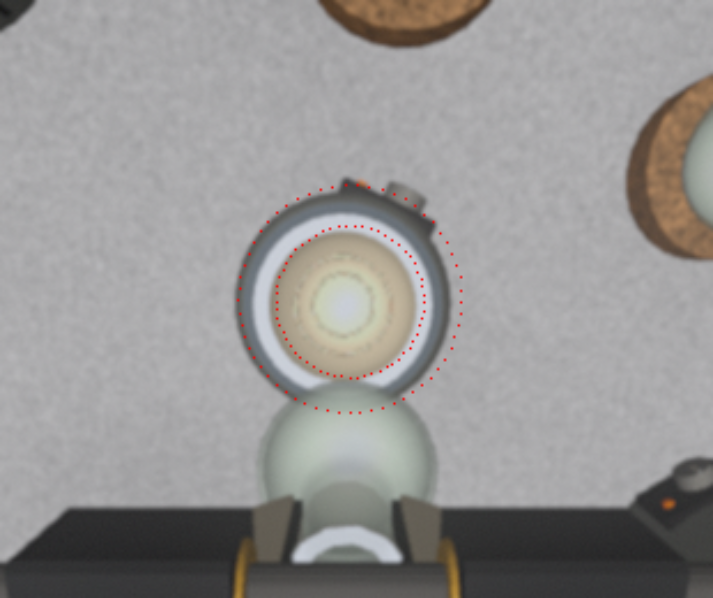

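Run:
```python
from m import *
s=observe()['position']; print(proj('wrist',s),proj('wrist',s+[0,0,.037]),proj('wrist',s-[0,0,.043]))
print(atz('wrist',(258.9,131.5),.082))
im=cv2.imread('pics/w5.png'); hsv=cv2.cvtColor(im,cv2.COLOR_BGR2HSV).astype(int)
# white rim: bright low-saturation
m=((hsv[...,2]>165)&(hsv[...,1]<40)).astype(np.uint8); m[165:]=0; m[:85]=0; m[:,:205]=0; m[:,320:]=0
n,l,st,c=cv2.connectedComponentsWithStats(m)
i=1+st[1:,4].argmax(); print(st[i])
P=cv2.convexHull(np.argwhere(l==i)[:,::-1].astype(np.float32))[:,0]
P=P[P[:,1]<155]; print(circ(wpts('wrist',P,.082)))
```

```text
[261.26609362 229.89063816] [261.53646583 260.0968427 ] [261.06536301 207.46485047]
[ 0.47511042 -0.02113545  0.082     ]
[ 220   93   78   72 1485]
(array([ 0.47241042, -0.02138164]), np.float64(0.046701908420398966))
```

Run:
```python
from m import *
s=observe()['position']; T=cam('wrist')[3]; o=T[:3,3]
c=s-[0,0,.043]; r=.032; d=c-o; D=np.linalg.norm(d)
# silhouette circle
cc=o+d*(1-(r/D)**2); rr=r*np.sqrt(1-(r/D)**2); u=d/D; a=np.cross(u,[0,0,1.]);a/=np.linalg.norm(a); b=np.cross(u,a)
p=np.array([proj('wrist',cc+rr*(np.cos(t)*a+np.sin(t)*b)) for t in np.linspace(0,6.28,90)])
print(p.min(0),p.max(0),'seen top',382/2.3,'l',262/2.3+110,'r',436/2.3+110)
go((.4735,-.0213,.16),(.4735,-.0213,.125))
```

```text
[220.63639312 167.36612213] [301.52122807 248.44517173] seen top 166.08695652173915 l 223.91304347826087 r 299.5652173913044
pos [ 0.4256 -0.0373  0.2494] x [ 0.963  0.268 -0.001] y [ 0.268 -0.963 -0.001] z [-8.e-04  3.e-04 -1.e+00] f [-0.7  0.1 -0.2] t 7.6333 j [ 0.39  0.13 -0.47  1.96  0.07  1.07 -1.41]
(0.4735, -0.0213, 0.16) -> [ 0.0505 -0.0025  0.0894]
(0.4735, -0.0213, 0.125) -> [ 0.0505 -0.0025  0.1244]
```

{"fn": "jog_arm", "kwargs": {
  "motion": [
    [[0.03, -0.001, 0, 0, 0, 0, 1], [0.05, -0.0025, 0.02, 0, 0, 0, 1], [0.05, -0.0025, 0.05, 0, 0, 0, 1], [0.05, -0.0025, 0.07, 0, 0, 0, 1], [0.05, -0.0025, 0.085, 0, 0, 0, 1], [0.05, -0.0025, 0.09, 0, 0, 0, 1], [0.05, -0.0025, 0.09, 0, 0, 0, 1], [0.05, -0.0025, 0.09, 0, 0, 0, 1]]
  ]
}}

```text
clock: 8.3
position: [0.4738, -0.0223, 0.1603]
ee_rot: [-3.113, -0.423, -0.001]
force: [0.6, 0.0, 0.2]
width: 0.268
gripper_force: 20.0
```

Run:
```python
from m import *
go((.4735,-.0213,.135),(.4735,-.0213,.125))
```

```text
pos [ 0.4738 -0.0223  0.1603] x [0.964 0.267 0.   ] y [ 0.267 -0.964 -0.   ] z [ 4.e-04  2.e-04 -1.e+00] f [0.6 0.  0.2] t 8.3 j [ 0.31  0.31 -0.47  1.99  0.18  0.89 -1.55]
(0.4735, -0.0213, 0.135) -> [-0.     -0.001   0.0253]
(0.4735, -0.0213, 0.125) -> [-0.     -0.001   0.0353]
```

{"fn": "jog_arm", "kwargs": {
  "motion": [
    [[0, -0.001, 0.007, 0, 0, 0, 1], [0, -0.001, 0.012, 0, 0, 0, 1], [0, -0.001, 0.016, 0, 0, 0, 1], [0, -0.001, 0.019, 0, 0, 0, 1], [0, -0.001, 0.022, 0, 0, 0, 1], [0, -0.001, 0.022, 0, 0, 0, 1]]
  ]
}}

```text
clock: 8.8
position: [0.4729, -0.0221, 0.1372]
ee_rot: [-3.113, -0.421, 0.001]
force: [0.5, -0.4, -0.1]
width: 0.267
gripper_force: 20.0
```

{"fn": "jog_arm", "kwargs": {
  "motion": [
    [[0, 0, 0.002, 0, 0, 0, 1], [0, 0, 0.003, 0, 0, 0, 1], [0, 0, 0.004, 0, 0, 0, 1], [0, 0, 0.004, 0, 0, 0, 1]]
  ]
}}

```text
clock: 9.13
position: [0.4732, -0.022, 0.1336]
ee_rot: [3.113, 0.421, -0.0]
force: [0.0, 0.7, 0.3]
width: 0.266
gripper_force: 20.0
```

{"fn": "jog_arm", "kwargs": {
  "motion": [
    [[0, 0, 0.001, 0, 0, 0, 1], [0, 0, 0.002, 0, 0, 0, 1], [0, 0, 0.003, 0, 0, 0, 1], [0, 0, 0.003, 0, 0, 0, 1]]
  ]
}}

```text
clock: 9.47
position: [0.4738, -0.0218, 0.1323]
ee_rot: [3.112, 0.421, 0.002]
force: [-5.8, -0.1, 18.9]
width: 0.265
gripper_force: 20.0
```

{"fn": "jog_arm", "kwargs": {
  "motion": [
    [[-0.001, 0, -0.002, 0, 0, 0, 1], [-0.0015, 0, -0.002, 0, 0, 0, 1], [-0.0015, 0, -0.001, 0, 0, 0, 1], [-0.0015, 0, -0.001, 0, 0, 0, 1]]
  ]
}}

```text
clock: 9.8
position: [0.4716, -0.0225, 0.1314]
ee_rot: [3.113, 0.421, -0.001]
force: [0.3, 0.4, -0.4]
width: 0.267
gripper_force: 20.0
```

{"fn": "jog_arm", "kwargs": {
  "motion": [
    [[0, 0, 0.001, 0, 0, 0, 1], [0, 0, 0.001, 0, 0, 0, 1], [0, 0, 0.001, 0, 0, 0, 1]]
  ],
  "force": 5
}}

```text
clock: 10.05
position: [0.4718, -0.0223, 0.1307]
ee_rot: [-3.113, -0.421, 0.0]
force: [-1.1, 0.8, 2.5]
width: 0.268
gripper_force: 5.0
```

Run:
```python
from m import *
go()
```

```text
pos [ 0.4718 -0.0223  0.1307] x [ 0.964  0.266 -0.   ] y [ 0.266 -0.964 -0.   ] z [-0.e+00  1.e-04 -1.e+00] f [-1.1  0.8  2.5] t 10.05 j [ 0.3   0.35 -0.46  2.02  0.21  0.82 -1.58]
```

{"fn": "jog_arm", "kwargs": {
  "motion": [
    [[-0.0005, 0, 0, 0, 0, 0, 1], [-0.001, 0, 0.001, 0, 0, 0, 1], [-0.001, 0, 0.001, 0, 0, 0, 1], [-0.001, 0, 0.001, 0, 0, 0, 1]]
  ]
}}

```text
clock: 10.38
position: [0.4712, -0.0224, 0.13]
ee_rot: [-3.113, -0.421, -0.002]
force: [0.0, 0.5, 5.8]
width: 0.268
gripper_force: 5.0
```

{"fn": "jog_arm", "kwargs": {
  "motion": [
    [[0, 0, 0.001, 0, 0, 0, 1], [0, 0, 0.001, 0, 0, 0, 1], [0, 0, 0.001, 0, 0, 0, 1]]
  ]
}}

```text
clock: 10.63
position: [0.4714, -0.0224, 0.1291]
ee_rot: [-3.113, -0.421, -0.002]
force: [-0.3, 2.0, 6.7]
width: 0.272
gripper_force: 5.0
```

{"fn": "jog_arm", "kwargs": {
  "motion": [
    [[0, 0, 0, 0, 0, 0, -0.2], [0, 0, 0, 0, 0, 0, -0.3], [0, 0, 0, 0, 0, 0, -0.5], [0, 0, 0, 0, 0, 0, -1], [0, 0, 0, 0, 0, 0, -1], [0, 0, 0, 0, 0, 0, -1], [0, 0, 0, 0, 0, 0, -1], [0, 0, 0, 0, 0, 0, -1]]
  ]
}}

```text
clock: 11.3
position: [0.4708, -0.0227, 0.1287]
ee_rot: [3.113, 0.421, -0.0]
force: [-0.9, 0.1, 0.7]
width: 0.798
gripper_force: 0.0
```

{"fn": "jog_arm", "kwargs": {
  "motion": [
    [[0, 0, -0.03, 0, 0, 0, -1], [0, 0, -0.06, 0, 0, 0, -1], [0, 0, -0.1, 0, 0, 0, -1], [0, 0, -0.14, 0, 0, 0, -1], [0, 0, -0.17, 0, 0, 0, -1], [0, 0, -0.17, 0, 0, 0, -1], [-0.06, 0, -0.17, 0, 0, 0, -1], [-0.06, 0, -0.17, 0, 0, 0, -1], [-0.06, 0, -0.17, 0, 0, 0, -1]]
  ]
}}

```text
clock: 12.05
position: [0.4096, -0.0397, 0.2986]
ee_rot: [3.112, 0.418, -0.003]
force: [-0.1, 0.4, -0.3]
width: 0.998
gripper_force: 0.0
```

Run:
```python
from m import *
go((.6085,-.2195,.3),(.6,-.216,.3))
im=save('wrist','w6.png'); s=save('side','s6.png')
v=im.copy()
x,y=.4712,-.0224
for r,z in((.0125,.162),(.0467,.082)):
  for a in np.linspace(0,6.28,40): cv2.circle(v,tuple(int(c) for c in proj('wrist',(x+r*np.cos(a),y+r*np.sin(a),z)).round()),0,(255,0,0),-1)
w=s[150:280,220:340].copy()
cv2.imwrite('pics/w6c.png',np.hstack([cv2.resize(v[40:280,160:360],(400,480)),cv2.resize(w,(400,480))])[:,:,::-1])
print(proj('side',(x,y,.162))-[220,150],proj('side',(x,y,.082))-[220,150])
```

```text
pos [ 0.4096 -0.0397  0.2986] x [ 0.965  0.264 -0.002] y [ 0.264 -0.965  0.001] z [-0.0018 -0.0016 -1.    ] f [-0.1  0.4 -0.3] t 12.05 j [ 0.42  0.06 -0.47  1.9   0.03  1.19 -1.36]
(0.6085, -0.2195, 0.3) -> [ 0.1444  0.2259 -0.0015]
(0.6, -0.216, 0.3) -> [ 0.1371  0.2203 -0.0015]
[61.42967167 31.07156411] [60.69399031 49.86213734]
```

View pics/w6c.png

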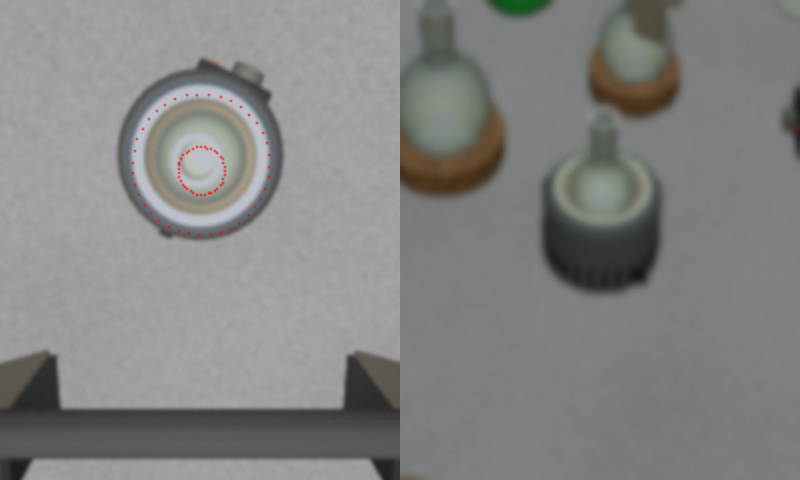

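The small flask is seated and upright: its mouth sits inside the rim at about (258,118) in the wrist view. Next is the medium flask.

{"fn": "jog_arm", "kwargs": {
  "motion": [
    [[0.1, 0.22, 0, 0, 0, 0, -1], [0.1, 0.22, 0, 0, 0, 0, -1], [0.1, 0.22, 0, 0, 0, 0, -1], [0.1, 0.22, 0, 0, 0, 0, -1], [0.1, 0.22, 0, 0, 0, 0, -1], [0.1, 0.22, 0, 0, 0, 0, -1], [0.1, 0.22, 0, 0, 0, 0, -1], [0.1, 0.22, 0, 0, 0, 0, -1], [0.1, 0.22, 0, 0, 0, 0, -1]]
  ]
}}

```text
clock: 12.9
position: [0.5684, -0.2232, 0.2979]
ee_rot: [-3.112, -0.422, 0.001]
force: [-0.8, 0.5, 0.9]
width: 1.001
gripper_force: 0.0
```

```bash
cat >> m.py <<'E'
def ring(f,z,xy,rad):
    """cork ring circle near xy, from picture f of wrist cam at current pose"""
    im=cv2.imread(f); hsv=cv2.cvtColor(im,cv2.COLOR_BGR2HSV); u=proj('wrist',(*xy,z))
    br=((hsv[...,0]<20)&(hsv[...,1]>70)&(hsv[...,2]>50)).astype(np.uint8); br[222:]=0
    P=np.argwhere(br)[:,::-1].astype(np.float32); P=P[np.linalg.norm(P-u,axis=1)<rad]
    W=wpts('wrist',cv2.convexHull(P)[:,0],z); print('ring',len(P),cv2.minEnclosingCircle(W.astype(np.float32)))
E
python3 - <<'E'
from m import *
save('wrist','x.png')
go((.6085,-.2155,.119))
im=save('wrist','w7.png')
print(proj('wrist',(.6085,-.2195,.159)),proj('wrist',(.6085,-.2195,.02)))
ring('pics/w7.png',.02,(.6085,-.2195),110)
cv2.imwrite('pics/w7c.png',cv2.resize(im[:260,130:400],None,fx=2.2,fy=2.2)[:,:,::-1])
E
```

```text
pos [ 0.5681 -0.2227  0.2984] x [ 0.964  0.267 -0.   ] y [ 0.267 -0.964 -0.001] z [-3.e-04  1.e-03 -1.e+00] f [-0.  -0.3  1.4] t 12.95 j [ 0.53  0.39 -0.35  1.48  0.13  1.3  -1.13]
(0.6085, -0.2155, 0.119) -> [0.0409 0.004  0.1794]
[267.8136387  144.19471585] [265.4442925  134.98102125]
ring 611 ((0.6214447617530823, -0.16253511607646942), 0.10918832570314407)
```

View pics/w7c.png

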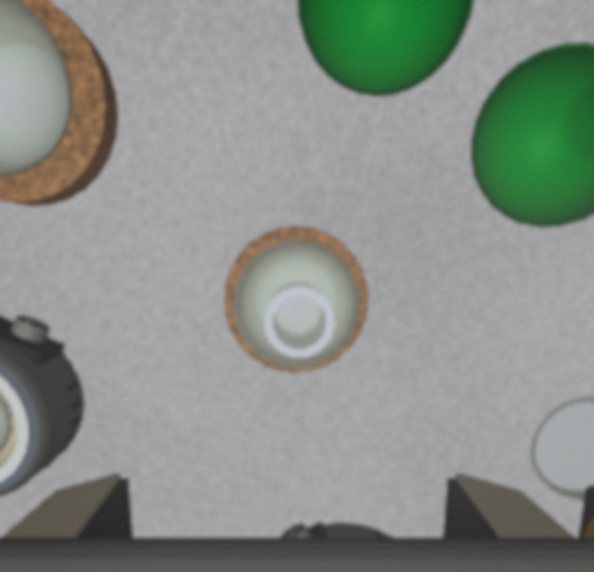

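The medium flask's mouth is at (266,146), within 2 px of the prediction. I'll grasp at (0.6065, -0.2175).

{"fn": "jog_arm", "kwargs": {
  "motion": [
    [[0.038, 0.005, 0.04, 0, 0, 0, -1], [0.038, 0.005, 0.07, 0, 0, 0, -1], [0.038, 0.005, 0.1, 0, 0, 0, -1], [0.038, 0.005, 0.13, 0, 0, 0, -1], [0.038, 0.005, 0.15, 0, 0, 0, -1], [0.038, 0.005, 0.17, 0, 0, 0, -1], [0.038, 0.005, 0.179, 0, 0, 0, -1], [0.038, 0.005, 0.179, 0, 0, 0, -1], [0.038, 0.005, 0.179, 0, 0, 0, -1]]
  ]
}}

```text
clock: 13.75
position: [0.606, -0.2184, 0.1206]
ee_rot: [3.113, 0.422, 0.001]
force: [0.0, -0.7, 0.8]
width: 0.997
gripper_force: 0.0
```

Run:
```python
from m import *
go((.6065,-.2175,.119))
```

```text
pos [ 0.606  -0.2184  0.1206] x [0.964 0.266 0.001] y [ 0.266 -0.964  0.   ] z [ 5.e-04 -0.e+00 -1.e+00] f [ 0.  -0.7  0.8] t 13.75 j [ 0.47  0.59 -0.32  1.62  0.21  0.97 -1.22]
(0.6065, -0.2175, 0.119) -> [ 0.0007 -0.0007  0.0016]
```

{"fn": "jog_arm", "kwargs": {
  "motion": [
    [[0, 0, 0.001, 0, 0, 0, 1], [0, 0, 0.001, 0, 0, 0, 1], [0, 0, 0.001, 0, 0, 0, 1], [0, 0, 0.001, 0, 0, 0, 1], [0, 0, 0.001, 0, 0, 0, 1], [0, 0, 0.001, 0, 0, 0, 1], [0, 0, 0.001, 0, 0, 0, 1], [0, 0, 0.001, 0, 0, 0, 1], [0, 0, 0.001, 0, 0, 0, 1], [0, 0, 0.001, 0, 0, 0, 1]]
  ],
  "force": 25
}}

```text
clock: 14.58
position: [0.6057, -0.2188, 0.1187]
ee_rot: [-3.113, -0.421, 0.0]
force: [0.6, 0.5, 0.2]
width: 0.343
gripper_force: 25.0
```

{"fn": "jog_arm", "kwargs": {
  "motion": [
    [[0, 0, 0, 0, 0, 0, 1], [0, 0, 0, 0, 0, 0, 1], [0, 0, 0, 0, 0, 0, 1]]
  ]
}}

```text
clock: 14.83
position: [0.6057, -0.2188, 0.1187]
ee_rot: [-3.113, -0.421, 0.0]
force: [-1.0, 0.4, -0.4]
width: 0.343
gripper_force: 25.0
```

{"fn": "jog_arm", "kwargs": {
  "motion": [
    [[0, 0, -0.01, 0, 0, 0, 1], [0, 0, -0.04, 0, 0, 0, 1], [0, 0, -0.08, 0, 0, 0, 1], [0, 0, -0.12, 0, 0, 0, 1], [0, 0, -0.16, 0, 0, 0, 1], [0, 0, -0.2, 0, 0, 0, 1], [0, 0, -0.22, 0, 0, 0, 1], [0, 0, -0.22, 0, 0, 0, 1]]
  ]
}}

```text
clock: 15.5
position: [0.6077, -0.219, 0.3457]
ee_rot: [3.11, 0.42, 0.014]
force: [0.4, -0.2, -1.4]
width: 0.343
gripper_force: 25.0
```

Run:
```python
from m import *
go((.5,.02,.34),(.57,.21,.34),(.6165,.2455,.34))
```

```text
pos [ 0.6077 -0.219   0.3457] x [0.964 0.265 0.008] y [ 0.265 -0.964  0.005] z [ 0.0094 -0.0026 -1.    ] f [ 0.4 -0.2 -1.4] t 15.5 j [ 0.48  0.43 -0.34  1.31  0.14  1.42 -1.15]
(0.5, 0.02, 0.34) -> [-0.0405 -0.2591  0.0041]
(0.57, 0.21, 0.34) -> [ 0.0775 -0.4237  0.0042]
(0.6165, 0.2455, 0.34) -> [ 0.1317 -0.4456  0.0046]
```

{"fn": "jog_arm", "kwargs": {
  "motion": [
    [[0.01, -0.03, 0, 0, 0, 0, 1], [0.078, -0.424, 0.004, 0, 0, 0, 1], [0.078, -0.424, 0.004, 0, 0, 0, 1], [0.078, -0.424, 0.004, 0, 0, 0, 1], [0.078, -0.424, 0.004, 0, 0, 0, 1], [0.078, -0.424, 0.004, 0, 0, 0, 1], [0.078, -0.424, 0.004, 0, 0, 0, 1], [0.078, -0.424, 0.004, 0, 0, 0, 1], [0.078, -0.424, 0.004, 0, 0, 0, 1], [0.078, -0.424, 0.004, 0, 0, 0, 1]]
  ]
}}

```text
clock: 16.33
position: [0.5698, 0.1874, 0.3346]
ee_rot: [3.113, 0.42, -0.001]
force: [-0.6, 0.5, -0.6]
width: 0.341
gripper_force: 25.0
```

{"fn": "jog_arm", "kwargs": {
  "motion": [
    [[0, -0.04, 0, 0, 0, 0, 1], [0, -0.06, 0, 0, 0, 0, 1], [0, -0.06, 0, 0, 0, 0, 1], [0, -0.06, 0, 0, 0, 0, 1], [0, -0.06, 0, 0, 0, 0, 1]]
  ]
}}

```text
clock: 16.75
position: [0.5551, 0.2425, 0.3345]
ee_rot: [3.112, 0.419, -0.001]
force: [1.5, -1.0, -0.4]
width: 0.34
gripper_force: 25.0
```

```bash
cat >> m.py <<'E'
def rim(f,z,xy,R0,rowmax=165):
    """fit the white rim (outer radius R0 guess) to white pixels, from wrist picture f at the current pose"""
    im=cv2.imread(f); hsv=cv2.cvtColor(im,cv2.COLOR_BGR2HSV).astype(int)
    m=(hsv[...,2]>165)&(hsv[...,1]<40); m[rowmax:]=False
    P=np.argwhere(m)[:,::-1].astype(float); W=wpts('wrist',P,z); k=np.linalg.norm(W-xy,axis=1)
    P=P[(k<R0+.02)&(k>R0-.02)]
    H=cv2.convexHull(P.astype(np.float32))[:,0]; H=H[H[:,1]<rowmax-6]; print('rim',len(P),circ(wpts('wrist',H,z)))
E
python3 - <<'E'
from m import *
go((.6165,.2455,.34))
im=save('wrist','w8.png')
rim('pics/w8.png',.096,(.6165,.2455),.057)
v=im.copy()
for r in(.057,.049):
  for a in np.linspace(0,6.28,60): cv2.circle(v,tuple(int(c) for c in proj('wrist',(.6165+r*np.cos(a),.2455+r*np.sin(a),.096)).round()),0,(255,0,0),-1)
cv2.imwrite('pics/w8c.png',cv2.resize(v[:260,130:400],None,fx=2.2,fy=2.2)[:,:,::-1])
E
```

```text
pos [0.5551 0.2425 0.3345] x [ 0.964  0.265 -0.001] y [ 0.265 -0.964  0.001] z [-5.0e-04 -1.4e-03 -1.0e+00] f [ 1.5 -1.  -0.4] t 16.75 j [-0.16  0.39 -0.49  1.42  0.18  1.38 -1.96]
(0.6165, 0.2455, 0.34) -> [ 0.06    0.0134 -0.0056]Traceback (most recent call last):
  File "<stdin>", line 4, in <module>
  File "m.py", line 22, in rim
    P=np.argwhere(m)[:,::-1].astype(float); W=wpts('wrist',P,z); k=np.linalg.norm(W-xy,axis=1)
                                              ~~~~^^^^^^^^^^^^^
  File "m.py", line 2, in wpts
    def wpts(n,pts,z): return np.array([atz(n,p,z)[:2] for p in pts])
                                        ~~~^^^^^^^
  File "h.py", line 11, in atz
    o,d=ray(n,px); return o+d*(z-o[2])/d[2]
        ~~~^^^^^^
  File "h.py", line 9, in ray
    f,cx,cy,T=cam(n); d=T[:3,:3]@np.array([(px[0]-cx)/f,(px[1]-cy)/f,1]); return T[:3,3],d/np.linalg.norm(d)
              ~~~^^^
  File "h.py", line 7, in cam
    p=camera_params(n); f=192/np.tan(np.radians(p['vertical_fov'])/2); return f,p['cx'],p['cy'],np.array(p['T'])
ValueError: time passes only in moves, steps and waits
```

```bash
python3 - <<'E'
s=open('h.py').read()
s=s.replace("def cam(n):\n    p=","def cam(n):\n    if n in C: return C[n]\n    p=").replace("f=192/np.tan(np.radians(p['vertical_fov'])/2); return f,p['cx'],p['cy'],np.array(p['T'])","f=192/np.tan(np.radians(p['vertical_fov'])/2); C[n]=(f,p['cx'],p['cy'],np.array(p['T'])); return C[n]").replace("def save","C={}  # one pose per process\ndef save")
open('h.py','w').write(s)
E
python3 - <<'E'
from m import *
go((.6165,.2455,.34))
im=save('wrist','w8.png')
rim('pics/w8.png',.096,(.6165,.2455),.057)
print(proj('wrist',(.6165,.2455,.096)))
v=im.copy()
for r in(.057,.049):
  for a in np.linspace(0,6.28,60): cv2.circle(v,tuple(int(c) for c in proj('wrist',(.6165+r*np.cos(a),.2455+r*np.sin(a),.096)).round()),0,(255,0,0),-1)
cv2.imwrite('pics/w8c.png',cv2.resize(v[:260,130:400],None,fx=2.2,fy=2.2)[:,:,::-1])
E
```

```text
pos [0.5554 0.242  0.3346] x [ 0.965  0.263 -0.001] y [ 0.263 -0.965  0.001] z [-3.0e-04 -1.4e-03 -1.0e+00] f [ 0.2  0.4 -1.3] t 16.8 j [-0.16  0.39 -0.49  1.42  0.18  1.38 -1.96]
(0.6165, 0.2455, 0.34) -> [ 0.0599  0.0127 -0.0054]
rim 2731 (array([0.61655132, 0.24553464]), np.float64(0.07685073347275063))
[269.05932258 122.96323027]
```

View pics/w8c.png

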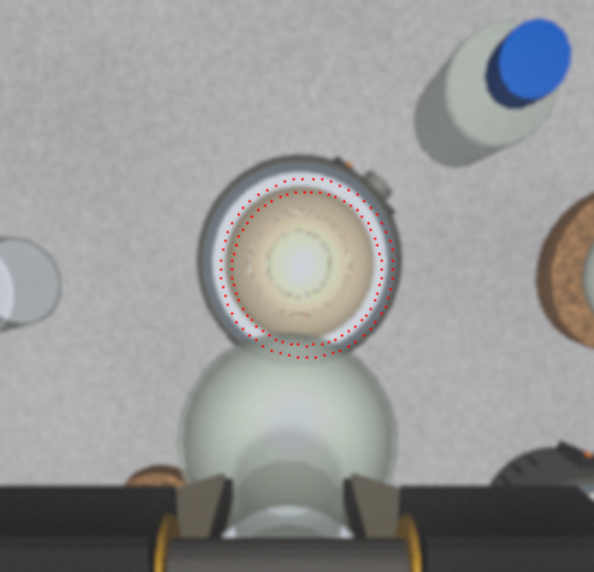

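```bash
cat >> m.py <<'E'
def sil(c,r):
    o=cam('wrist')[3][:3,3]; d=c-o; D=np.linalg.norm(d); u=d/D
    cc=o+d*(1-(r/D)**2); rr=r*np.sqrt(1-(r/D)**2); a=np.cross(u,[0,0,1.]);a/=np.linalg.norm(a); b=np.cross(u,a)
    p=np.array([proj('wrist',cc+rr*(np.cos(t)*a+np.sin(t)*b)) for t in np.linspace(0,6.28,90)]); return p.min(0),p.max(0)
E
python3 - <<'E'
from m import *
s=observe()['position']
for dz in(.0597,.065): print(sil(s-[0,0,dz],.0425))
print(atz('wrist',(266.6,118),.096))
E
```

```text
(array([210.5785333 , 151.04222941]), array([311.08617296, 251.64108795]))
(array([211.68641368, 150.22437799]), array([309.92978323, 248.52756779]))
[0.62225115 0.25080356 0.096     ]
```

{"fn": "jog_arm", "kwargs": {
  "motion": [
    [[-0.01, 0, 0.03, 0, 0, 0, 1], [-0.02, 0, 0.06, 0, 0, 0, 1], [-0.02, 0, 0.08, 0, 0, 0, 1], [-0.02, 0, 0.09, 0, 0, 0, 1], [-0.02, 0, 0.09, 0, 0, 0, 1], [-0.02, 0, 0.09, 0, 0, 0, 1], [-0.02, 0, 0.09, 0, 0, 0, 1]]
  ]
}}

```text
clock: 17.43
position: [0.5368, 0.2387, 0.2465]
ee_rot: [-3.113, -0.42, -0.003]
force: [0.4, -0.0, -1.2]
width: 0.347
gripper_force: 25.0
```

```bash
cat >> m.py <<'E'
from scipy.optimize import least_squares
def rim2(f,z,xy,R0):
    """white outer edge: strongest bright->dark step along rays from the guessed centre; robust circle fit"""
    g=cv2.GaussianBlur(cv2.imread(f)[...,0],(3,3),0).astype(float); c=np.array(xy)
    for it in range(3):
        P=[]
        for a in np.linspace(0,2*np.pi,120,endpoint=False):
            rs=np.arange(R0-.012,R0+.012,.0005); w=c+rs[:,None]*[np.cos(a),np.sin(a)]
            q=np.array([proj('wrist',(*p,z)) for p in w]).astype(np.float32)
            if q.min()<1 or q[:,1].max()>205: continue
            v=cv2.remap(g.astype(np.float32),q[:,0][None],q[:,1][None],cv2.INTER_LINEAR)[0]; d=v[4:]-v[:-4]
            if d.min()<-35: P.append(w[d.argmin()+2])
        P=np.array(P); s=least_squares(lambda s:np.linalg.norm(P-s[:2],axis=1)-s[2],[*c,R0],loss='soft_l1',f_scale=.001).x; c=s[:2]
    print('rim',len(P),s.round(4),'rms',np.sqrt(np.mean((np.linalg.norm(P-c,axis=1)-s[2])**2)).round(4)); return s
E
python3 - <<'E'
from m import *
save('wrist','x.png'); s=observe()['position']
im=save('wrist','w9.png')
s=rim2('pics/w9.png',.096,(.62,.248),.0575)
go((s[0],s[1],.2),(s[0],s[1],.156))
p=observe()['position']; print(sil(p-[0,0,.0597],.0425))
v=im.copy()
for a in np.linspace(0,6.28,60): cv2.circle(v,tuple(int(c) for c in proj('wrist',(s[0]+s[2]*np.cos(a),s[1]+s[2]*np.sin(a),.096)).round()),0,(255,0,0),-1)
cv2.imwrite('pics/w9c.png',cv2.resize(v[:260,130:400],None,fx=2.2,fy=2.2)[:,:,::-1])
E
```

```text
rim 117 [0.6186 0.2514 0.0571] rms 0.001
pos [0.5365 0.2389 0.2465] x [0.964 0.265 0.002] y [ 0.265 -0.964 -0.001] z [ 0.0022  0.0011 -1.    ] f [-0.7  0.3 -1. ] t 17.5333 j [-0.16  0.41 -0.5   1.61  0.21  1.17 -2.  ]
(np.float64(0.6186040186702877), np.float64(0.2513600619082019), 0.2) -> [0.0823 0.0097 0.0467]
(np.float64(0.6186040186702877), np.float64(0.2513600619082019), 0.156) -> [0.0822 0.0098 0.0907]
(array([210.7531557 , 151.30038653]), array([311.24017725, 251.88870092]))
```

{"fn": "jog_arm", "kwargs": {
  "motion": [
    [[0.03, 0.004, 0, 0, 0, 0, 1], [0.06, 0.008, 0, 0, 0, 0, 1], [0.081, 0.009, 0.01, 0, 0, 0, 1], [0.081, 0.009, 0.03, 0, 0, 0, 1], [0.081, 0.009, 0.045, 0, 0, 0, 1], [0.081, 0.009, 0.055, 0, 0, 0, 1], [0.081, 0.009, 0.06, 0, 0, 0, 1], [0.081, 0.009, 0.06, 0, 0, 0, 1], [0.081, 0.009, 0.06, 0, 0, 0, 1]]
  ]
}}

```text
clock: 18.28
position: [0.6163, 0.2515, 0.1859]
ee_rot: [-3.113, -0.421, -0.002]
force: [0.1, -0.7, -1.6]
width: 0.345
gripper_force: 25.0
```

{"fn": "jog_arm", "kwargs": {
  "motion": [
    [[0, 0, 0.005, 0, 0, 0, 1], [0, 0, 0.01, 0, 0, 0, 1], [0, 0, 0.015, 0, 0, 0, 1], [0, 0, 0.018, 0, 0, 0, 1], [0, 0, 0.02, 0, 0, 0, 1], [0, 0, 0.02, 0, 0, 0, 1]]
  ]
}}

```text
clock: 18.78
position: [0.6158, 0.2511, 0.1643]
ee_rot: [3.113, 0.421, -0.001]
force: [0.1, -0.2, -0.8]
width: 0.342
gripper_force: 25.0
```

{"fn": "jog_arm", "kwargs": {
  "motion": [
    [[0, 0, 0.002, 0, 0, 0, 1], [0, 0, 0.004, 0, 0, 0, 1], [0, 0, 0.005, 0, 0, 0, 1], [0, 0, 0.005, 0, 0, 0, 1]]
  ]
}}

```text
clock: 19.12
position: [0.616, 0.2512, 0.1597]
ee_rot: [3.113, 0.421, -0.0]
force: [-0.3, -0.3, -2.2]
width: 0.345
gripper_force: 25.0
```

Still no contact at 0.160, and the expected seat is about 0.156. I'll go on in fine steps.

{"fn": "jog_arm", "kwargs": {
  "motion": [
    [[0, 0, 0.001, 0, 0, 0, 1], [0, 0, 0.002, 0, 0, 0, 1], [0, 0, 0.002, 0, 0, 0, 1]]
  ],
  "force": 12
}}

```text
clock: 19.37
position: [0.6162, 0.2513, 0.158]
ee_rot: [-3.113, -0.421, -0.0]
force: [0.3, 0.5, -2.1]
width: 0.345
gripper_force: 12.0
```

{"fn": "jog_arm", "kwargs": {
  "motion": [
    [[0, 0, 0.001, 0, 0, 0, 1], [0, 0, 0.0015, 0, 0, 0, 1], [0, 0, 0.0015, 0, 0, 0, 1]]
  ]
}}

```text
clock: 19.62
position: [0.6168, 0.2514, 0.1572]
ee_rot: [-3.113, -0.42, -0.003]
force: [1.1, -0.5, 4.5]
width: 0.347
gripper_force: 12.0
```

{"fn": "jog_arm", "kwargs": {
  "motion": [
    [[0.0005, 0, 0.0005, 0, 0, 0, 1], [0.0007, 0, 0.001, 0, 0, 0, 1], [0.0007, 0, 0.001, 0, 0, 0, 1]]
  ],
  "force": 6
}}

```text
clock: 19.87
position: [0.6179, 0.2517, 0.1567]
ee_rot: [-3.113, -0.42, -0.004]
force: [1.5, -0.6, 6.1]
width: 0.348
gripper_force: 6.0
```

{"fn": "jog_arm", "kwargs": {
  "motion": [
    [[0, 0, 0.001, 0, 0, 0, 1], [0, 0, 0.001, 0, 0, 0, 1], [0, 0, 0.001, 0, 0, 0, 1]]
  ]
}}

```text
clock: 20.12
position: [0.6181, 0.2517, 0.1559]
ee_rot: [-3.113, -0.42, -0.005]
force: [2.5, -0.0, 7.7]
width: 0.345
gripper_force: 6.0
```

{"fn": "jog_arm", "kwargs": {
  "motion": [
    [[0, 0, 0, 0, 0, 0, -0.1], [0, 0, 0, 0, 0, 0, -0.2], [0, 0, 0, 0, 0, 0, -0.5], [0, 0, 0, 0, 0, 0, -1], [0, 0, 0, 0, 0, 0, -1], [0, 0, 0, 0, 0, 0, -1], [0, 0, 0, 0, 0, 0, -1], [0, 0, 0, 0, 0, 0, -1]]
  ]
}}

```text
clock: 20.78
position: [0.6167, 0.2514, 0.1544]
ee_rot: [3.113, 0.421, -0.0]
force: [1.0, -0.4, -0.1]
width: 0.872
gripper_force: 0.0
```

{"fn": "jog_arm", "kwargs": {
  "motion": [
    [[0, 0, -0.03, 0, 0, 0, -1], [0, 0, -0.06, 0, 0, 0, -1], [0, 0, -0.1, 0, 0, 0, -1], [0, 0, -0.14, 0, 0, 0, -1], [0, 0, -0.18, 0, 0, 0, -1], [0, 0, -0.2, 0, 0, 0, -1], [-0.06, 0, -0.2, 0, 0, 0, -1], [-0.06, 0, -0.2, 0, 0, 0, -1], [-0.06, 0, -0.2, 0, 0, 0, -1], [-0.06, 0, -0.2, 0, 0, 0, -1]]
  ]
}}

```text
clock: 21.62
position: [0.5584, 0.2353, 0.3553]
ee_rot: [3.113, 0.421, 0.002]
force: [0.5, -0.4, -1.0]
width: 0.997
gripper_force: 0.0
```

Run:
```python
from m import *
save('wrist','x.png')
go((.645,.01,.35),(.683,.002,.35))
im=save('wrist','w10.png'); s=save('side','s10.png')
w=s[190:260,150:220]; w2=s[170:240,245:315]
cv2.imwrite('pics/w10c.png',np.hstack([cv2.resize(im[20:260,160:400],(400,400)),cv2.resize(w,(400,400),interpolation=3)])[:,:,::-1])
```

```text
pos [0.5591 0.2353 0.3548] x [0.964 0.265 0.001] y [ 0.265 -0.964  0.   ] z [ 9.e-04 -2.e-04 -1.e+00] f [ 0.6  0.1 -0.2] t 21.6667 j [-0.15  0.38 -0.49  1.38  0.18  1.43 -1.94]
(0.645, 0.01, 0.35) -> [0.023  0.24   0.0049]
(0.683, 0.002, 0.35) -> [0.0575 0.2578 0.005 ]
```

View pics/w10c.png

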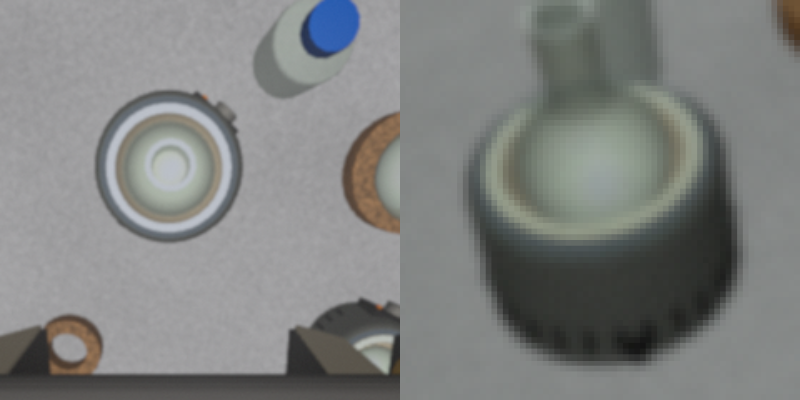

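The medium flask is seated: its mouth is concentric with the bowl at about (262,120), which is near the camera's nadir, so it stands upright. The large flask is next.

{"fn": "jog_arm", "kwargs": {
  "motion": [
    [[0.01, 0.258, 0, 0, 0, 0, -1], [0.01, 0.258, 0, 0, 0, 0, -1], [0.01, 0.258, 0, 0, 0, 0, -1], [0.01, 0.258, 0, 0, 0, 0, -1], [0.01, 0.258, 0, 0, 0, 0, -1], [0.01, 0.258, 0, 0, 0, 0, -1], [0.01, 0.258, 0, 0, 0, 0, -1], [0.01, 0.258, 0, 0, 0, 0, -1], [0.01, 0.258, 0, 0, 0, 0, -1], [0.01, 0.258, 0, 0, 0, 0, -1]]
  ]
}}

```text
clock: 22.6
position: [0.6371, -0.0092, 0.354]
ee_rot: [-3.112, -0.423, 0.001]
force: [0.3, -0.1, -0.3]
width: 0.998
gripper_force: 0.0
```

```bash
cat >> m.py <<'E'
def corkfit(f,xy,r):
    u=proj('wrist',(*xy,.0)); hsv=cv2.cvtColor(cv2.imread(f),cv2.COLOR_BGR2HSV)
    br=((hsv[...,0]<20)&(hsv[...,1]>70)&(hsv[...,2]>40)).astype(np.uint8); br[222:]=0
    n,l,st,c=cv2.connectedComponentsWithStats(br); i=max([k for k in range(1,n) if st[k,4]>150],key=lambda k:-np.linalg.norm(c[k]-u))
    P=np.argwhere(l==i)[:,::-1].astype(np.float32)
    for z in(.016,.03): print('cork',st[i],[np.round(t,4) for t in cv2.minEnclosingCircle(wpts('wrist',cv2.convexHull(P)[:,0],z).astype(np.float32))])
E
python3 - <<'E'
from m import *
print('upright',proj('side',(.6175,.2515,.096)),proj('side',(.6175,.2515,.196)))
C.pop('wrist',0)
save('wrist','x.png')
go((.683,.002,.141))
im=save('wrist','w11.png')
print(proj('wrist',(.683,.002,.181)))
corkfit('pics/w11.png',(.683,.002),.065)
v=im.copy(); 
for a in np.linspace(0,6.28,60): cv2.circle(v,tuple(int(c) for c in proj('wrist',(.683+.017*np.cos(a),.002+.017*np.sin(a),.181)).round()),0,(255,0,0),-1)
cv2.imwrite('pics/w11c.png',cv2.resize(v[60:260,150:380],None,fx=2.5,fy=2.5)[:,:,::-1])
E
```

```text
upright [183.51804458 217.0854083 ] [178.44360709 192.90759591]
pos [ 0.637  -0.0088  0.3543] x [ 0.964  0.268 -0.   ] y [ 0.268 -0.964 -0.001] z [-3.e-04  9.e-04 -1.e+00] f [0.4 0.  0.8] t 22.65 j [ 0.19  0.42 -0.41  1.3   0.16  1.45 -1.51]
(0.683, 0.002, 0.141) -> [0.0472 0.0021 0.2133]
[262.40729007 135.26477179]
cork [227  92  72  73 838] [array([6.816e-01, 1.000e-04]), np.float64(0.0657)]
cork [227  92  72  73 838] [array([6.823e-01, 5.000e-04]), np.float64(0.0639)]
```

View pics/w11c.png

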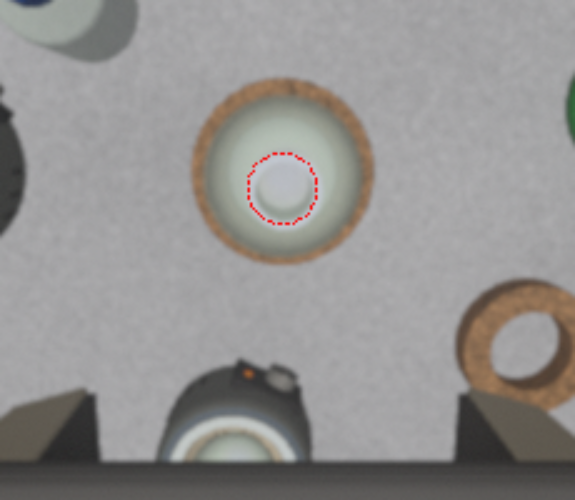

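The large flask's mouth is at (264,136), within 1 px of the prediction. I'll grasp it.

{"fn": "jog_arm", "kwargs": {
  "motion": [
    [[0.03, 0.003, 0.03, 0, 0, 0, -1], [0.046, 0.003, 0.06, 0, 0, 0, -1], [0.046, 0.003, 0.1, 0, 0, 0, -1], [0.046, 0.003, 0.13, 0, 0, 0, -1], [0.046, 0.003, 0.16, 0, 0, 0, -1], [0.046, 0.003, 0.19, 0, 0, 0, -1], [0.046, 0.003, 0.205, 0, 0, 0, -1], [0.046, 0.003, 0.213, 0, 0, 0, -1], [0.046, 0.003, 0.213, 0, 0, 0, -1], [0.046, 0.003, 0.213, 0, 0, 0, -1]]
  ]
}}

```text
clock: 23.53
position: [0.6826, -0.0004, 0.1424]
ee_rot: [-3.113, -0.422, -0.001]
force: [-0.7, 0.3, 0.3]
width: 1.003
gripper_force: 0.0
```

{"fn": "jog_arm", "kwargs": {
  "motion": [
    [[0, 0, 0, 0, 0, 0, 1], [0, 0, 0, 0, 0, 0, 1], [0, 0, 0, 0, 0, 0, 1], [0, 0, 0, 0, 0, 0, 1], [0, 0, 0, 0, 0, 0, 1], [0, 0, 0, 0, 0, 0, 1], [0, 0, 0, 0, 0, 0, 1], [0, 0, 0, 0, 0, 0, 1], [0, 0, 0, 0, 0, 0, 1], [0, 0, 0, 0, 0, 0, 1]]
  ],
  "force": 30
}}

```text
clock: 24.37
position: [0.6821, -0.0011, 0.1414]
ee_rot: [-3.113, -0.421, 0.0]
force: [0.1, 0.4, -1.0]
width: 0.366
gripper_force: 30.0
```

{"fn": "jog_arm", "kwargs": {
  "motion": [
    [[0, 0, 0, 0, 0, 0, 1], [0, 0, 0, 0, 0, 0, 1], [0, 0, 0, 0, 0, 0, 1]]
  ]
}}

```text
clock: 24.62
position: [0.6822, -0.0011, 0.1414]
ee_rot: [-3.113, -0.421, 0.0]
force: [-0.1, 0.8, -0.7]
width: 0.364
gripper_force: 30.0
```

{"fn": "jog_arm", "kwargs": {
  "motion": [
    [[0, 0, -0.01, 0, 0, 0, 1], [0, 0, -0.04, 0, 0, 0, 1], [0, 0, -0.08, 0, 0, 0, 1], [0, 0, -0.12, 0, 0, 0, 1], [0, 0, -0.16, 0, 0, 0, 1], [0, 0, -0.2, 0, 0, 0, 1], [0, 0, -0.22, 0, 0, 0, 1], [0, 0, -0.22, 0, 0, 0, 1], [0, 0, -0.22, 0, 0, 0, 1]]
  ]
}}

```text
clock: 25.37
position: [0.6825, -0.0011, 0.3633]
ee_rot: [3.113, 0.421, 0.005]
force: [0.4, 0.6, -1.9]
width: 0.365
gripper_force: 30.0
```

Run:
```python
from m import *
go((.47,-.2,.36),(.36,-.26,.36),(.365,-.325,.36))
```

```text
pos [ 0.6825 -0.0011  0.3633] x [0.964 0.265 0.003] y [ 0.265 -0.964  0.001] z [ 2.9e-03  1.0e-04 -1.0e+00] f [ 0.4  0.6 -1.9] t 25.3667 j [ 0.15  0.5  -0.39  1.16  0.19  1.51 -1.52]
(0.47, -0.2, 0.36) -> [-0.2577  0.1353  0.0026]
(0.36, -0.26, 0.36) -> [-0.3797  0.164   0.0023]
(0.365, -0.325, 0.36) -> [-0.3921  0.228   0.0023]
```

{"fn": "jog_arm", "kwargs": {
  "motion": [
    [[-0.02, 0.01, 0, 0, 0, 0, 1], [-0.45, 0.235, 0, 0, 0, 0, 1], [-0.45, 0.235, 0, 0, 0, 0, 1], [-0.45, 0.235, 0, 0, 0, 0, 1], [-0.45, 0.235, 0, 0, 0, 0, 1], [-0.45, 0.235, 0, 0, 0, 0, 1], [-0.45, 0.235, 0, 0, 0, 0, 1], [-0.45, 0.235, 0, 0, 0, 0, 1], [-0.45, 0.235, 0, 0, 0, 0, 1], [-0.45, 0.235, 0, 0, 0, 0, 1]]
  ]
}}

```text
clock: 26.2
position: [0.3885, -0.2728, 0.36]
ee_rot: [-3.112, -0.42, 0.003]
force: [0.5, -1.0, -1.7]
width: 0.362
gripper_force: 30.0
```

Run:
```python
from m import *
go((.30,-.345,.33),(.30,-.345,.29))
```

```text
pos [ 0.3885 -0.2728  0.36  ] x [ 0.964  0.265 -0.002] y [ 0.265 -0.964 -0.002] z [-0.0024  0.0014 -1.    ] f [ 0.5 -1.  -1.7] t 26.2 j [ 0.75  0.12 -0.28  1.68  0.03  1.35 -0.84]
(0.3, -0.345, 0.33) -> [-0.1045  0.0462  0.0301]
(0.3, -0.345, 0.29) -> [-0.1044  0.0463  0.0701]
```

{"fn": "jog_arm", "kwargs": {
  "motion": [
    [[-0.03, 0.015, 0, 0, 0, 0, 1], [-0.06, 0.03, 0.01, 0, 0, 0, 1], [-0.1, 0.046, 0.02, 0, 0, 0, 1], [-0.1, 0.046, 0.05, 0, 0, 0, 1], [-0.1, 0.046, 0.06, 0, 0, 0, 1], [-0.1, 0.046, 0.06, 0, 0, 0, 1], [-0.1, 0.046, 0.06, 0, 0, 0, 1]]
  ]
}}

```text
clock: 26.78
position: [0.3076, -0.3418, 0.3011]
ee_rot: [-3.111, -0.423, 0.002]
force: [-0.7, -0.8, -1.5]
width: 0.367
gripper_force: 30.0
```

Run:
```python
from m import *
save('wrist','x.png')
im=save('wrist','w12.png')
for R0 in(.067,.0665): 
  s=rim2('pics/w12.png',.112,(.367,-.324),R0)
go((s[0],s[1],.22),(s[0],s[1],.1874))
g=cv2.imread('pics/w12.png')[...,0]; u=proj('wrist',(s[0],s[1],.112)); print(u)
r=int(round(u[1])); print(g[r,130:400:3])
p=observe()['position']; print(sil(p-[0,0,.0754],.0525))
```

```text
rim 81 [ 0.3625 -0.3266  0.0675] rms 0.0001
rim 81 [ 0.3625 -0.3266  0.0675] rms 0.0001
pos [ 0.3086 -0.3424  0.3024] x [0.964 0.268 0.001] y [ 0.268 -0.964  0.001] z [ 1.e-03 -4.e-04 -1.e+00] f [-0.8 -0.6 -1.8] t 26.8833 j [ 0.9   0.12 -0.2   1.82  0.02  1.2  -0.61]
(np.float64(0.36252294924285045), np.float64(-0.3265806953751022), 0.22) -> [ 0.0561 -0.0009  0.0825]
(np.float64(0.36252294924285045), np.float64(-0.3265806953751022), 0.1874) -> [ 0.0561 -0.0009  0.1151]
[259.93022076 127.21857814]
[174 174 175 172 174 175 178 176 176 174 175 171 169 174 171 171 171 171
 164 167 164 169 167 126 104 117 200 214 151 110 123 131 135 148 151 158
 166 171 180 185 191 200 206 211 213 212 207 200 196 189 162 178 171 159
 163 152 145 136 126 201 214 154 122  89 162 174 168 174 174 171 172 170
 175 170 171 172 173 174 172 169 168 174 168 170 166 170 174 170 174 174]
(array([202.26278992, 137.41397238]), array([319.44830676, 254.623771  ]))
```

{"fn": "jog_arm", "kwargs": {
  "motion": [
    [[0.03, -0.001, 0, 0, 0, 0, 1], [0.055, -0.001, 0.01, 0, 0, 0, 1], [0.055, -0.001, 0.03, 0, 0, 0, 1], [0.055, -0.001, 0.055, 0, 0, 0, 1], [0.055, -0.001, 0.075, 0, 0, 0, 1], [0.055, -0.001, 0.085, 0, 0, 0, 1], [0.055, -0.001, 0.09, 0, 0, 0, 1], [0.055, -0.001, 0.09, 0, 0, 0, 1], [0.055, -0.001, 0.09, 0, 0, 0, 1]]
  ]
}}

```text
clock: 27.63
position: [0.3608, -0.3276, 0.2126]
ee_rot: [3.112, 0.421, 0.002]
force: [0.5, 0.9, -0.8]
width: 0.37
gripper_force: 30.0
```

{"fn": "jog_arm", "kwargs": {
  "motion": [
    [[0, 0, 0.005, 0, 0, 0, 1], [0, 0, 0.009, 0, 0, 0, 1], [0, 0, 0.013, 0, 0, 0, 1], [0, 0, 0.017, 0, 0, 0, 1], [0, 0, 0.019, 0, 0, 0, 1], [0, 0, 0.019, 0, 0, 0, 1]]
  ]
}}

```text
clock: 28.13
position: [0.3596, -0.3272, 0.1919]
ee_rot: [-3.113, -0.421, 0.001]
force: [0.2, -0.1, -0.8]
width: 0.371
gripper_force: 30.0
```

{"fn": "jog_arm", "kwargs": {
  "motion": [
    [[0, 0, 0.001, 0, 0, 0, 1], [0, 0, 0.002, 0, 0, 0, 1], [0, 0, 0.002, 0, 0, 0, 1]]
  ],
  "force": 15
}}

```text
clock: 28.38
position: [0.3599, -0.3274, 0.1904]
ee_rot: [-3.113, -0.421, 0.0]
force: [-0.4, 0.2, -1.4]
width: 0.364
gripper_force: 15.0
```

{"fn": "jog_arm", "kwargs": {
  "motion": [
    [[0.001, 0, 0.001, 0, 0, 0, 1], [0.001, 0, 0.0015, 0, 0, 0, 1], [0.001, 0, 0.0015, 0, 0, 0, 1]]
  ],
  "force": 10
}}

```text
clock: 28.63
position: [0.361, -0.3271, 0.1889]
ee_rot: [3.113, 0.421, 0.0]
force: [-0.2, -1.1, -1.4]
width: 0.368
gripper_force: 10.0
```

{"fn": "jog_arm", "kwargs": {
  "motion": [
    [[0, 0, 0.001, 0, 0, 0, 1], [0, 0, 0.0015, 0, 0, 0, 1], [0, 0, 0.0015, 0, 0, 0, 1]]
  ],
  "force": 7
}}

```text
clock: 28.88
position: [0.3614, -0.3272, 0.1878]
ee_rot: [3.113, 0.421, 0.001]
force: [0.8, 1.0, 2.1]
width: 0.367
gripper_force: 7.0
```

{"fn": "jog_arm", "kwargs": {
  "motion": [
    [[0, 0, 0.0005, 0, 0, 0, 1], [0, 0, 0.001, 0, 0, 0, 1], [0, 0, 0.001, 0, 0, 0, 1]]
  ],
  "force": 6
}}

```text
clock: 29.13
position: [0.362, -0.327, 0.1873]
ee_rot: [3.112, 0.422, 0.003]
force: [1.8, 2.6, 7.3]
width: 0.366
gripper_force: 6.0
```

{"fn": "jog_arm", "kwargs": {
  "motion": [
    [[0, 0, 0, 0, 0, 0, -0.1], [0, 0, 0, 0, 0, 0, -0.2], [0, 0, 0, 0, 0, 0, -0.5], [0, 0, 0, 0, 0, 0, -1], [0, 0, 0, 0, 0, 0, -1], [0, 0, 0, 0, 0, 0, -1], [0, 0, 0, 0, 0, 0, -1], [0, 0, 0, 0, 0, 0, -1]]
  ]
}}

```text
clock: 29.8
position: [0.3609, -0.3271, 0.1865]
ee_rot: [3.113, 0.421, -0.0]
force: [0.0, -0.4, 0.0]
width: 0.897
gripper_force: 0.0
```

{"fn": "jog_arm", "kwargs": {
  "motion": [
    [[0, 0, -0.03, 0, 0, 0, -1], [0, 0, -0.06, 0, 0, 0, -1], [0, 0, -0.1, 0, 0, 0, -1], [0, 0, -0.14, 0, 0, 0, -1], [0, 0, -0.18, 0, 0, 0, -1], [-0.04, 0, -0.18, 0, 0, 0, -1], [-0.06, 0.03, -0.18, 0, 0, 0, -1], [-0.06, 0.03, -0.18, 0, 0, 0, -1], [-0.06, 0.03, -0.18, 0, 0, 0, -1]]
  ]
}}

```text
clock: 30.55
position: [0.3098, -0.3735, 0.3664]
ee_rot: [3.114, 0.415, -0.0]
force: [0.7, 0.5, -0.5]
width: 0.998
gripper_force: 0.0
```

Run:
```python
from m import *
save('wrist','x.png'); go()
im=save('wrist','w13.png'); s=save('side','s13.png'); t=save('top','t13.png')
a=cv2.resize(im[:260,110:410],(400,347)); b=cv2.resize(s[140:220,310:400],(390,347),interpolation=3)
c=cv2.resize(s[170:240,230:330],(347,243),interpolation=3); d=t[120:290,120:410]; d=cv2.resize(d,(443,243))
cv2.imwrite('pics/f.png',np.vstack([np.hstack([a,b]),np.hstack([c,d])])[:,:,::-1])
for P,h in(((.3615,-.327),.112),((.471,-.0224),.082)): print([proj('side',(*P,z)).round(1) for z in(h,h+(.115 if h>.1 else .08))])
print(proj('wrist',(.3615,-.327,.112)),proj('wrist',(.3615,-.327,.227)))
```

```text
pos [ 0.3108 -0.3721  0.3663] x [0.964 0.264 0.   ] y [ 0.264 -0.964 -0.   ] z [-0.e+00  4.e-04 -1.e+00] f [ 0.1  1.3 -0.2] t 30.6 j [ 0.92  0.13 -0.17  1.66  0.02  1.36 -0.56]
[array([366. , 165.5]), array([372.5, 137.4])]
[array([280.7, 199.9]), array([281.5, 181.1])]
[241.26816823 122.81392081] [234.01902677 125.95541037]
```

View pics/f.png

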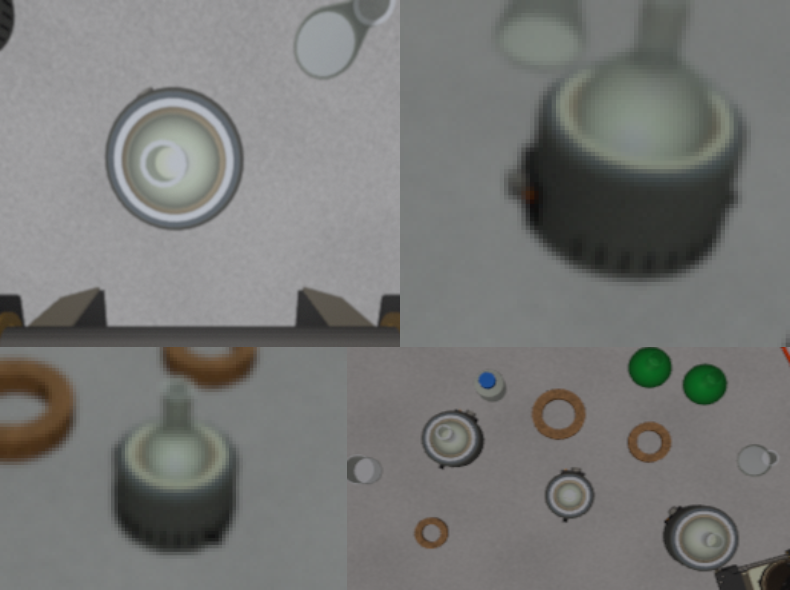

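The last view shows all three flasks seated. The large flask's mouth is offset about (-7,+3) px from the rim centre, as predicted for an upright neck. The small and medium flasks' mouth heights also match seated, and the bystanders have not moved.

```bash
python3 -c "
from cell import sign_off; print(sign_off())"
```

```text
the job is handed in; nothing more can be done
None
```

All three flasks are seated upright in their matching mantles and released. The conical flask, beaker and bottle were left alone, and I handed the job in at about 31 s of robot time; no verdict came back.

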